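# Centre a potted graft on the scale pan and log its weight

### The job

The little potted seedling stands off-centre on the round pan of the bench scale, so the weight would read wrong. Without gripping or lifting it, tap it lightly along with the fingertips until it stands upright in the middle of the pan, with no finger on it, and then press the green key on the scale to log the weight and let the key up again. The pot is wobbly and tips easily when touched high up: do not hit it hard or let it lean far over, and leave everything else on the bench where it is.

Things in the scene. Friction and masses are not known exactly. Their poses are not given: they have to be found in the camera images.
- pot: the pot on the pan: terracotta, 46 mm high, seedling (within 19 mm of its axis) to 77 mm; about 0.16 kg. Foot 27 mm across, 50 across at 11 mm up, 52 from 36 mm up. Origin: centre of the foot's underside; z up. Starts upright, 19 to 31 mm off the pan's middle, any direction. Slides if pushed below 16 mm up, tips if pushed well above that; may lean 10 degrees at most. A push over 5 N counts as hard.
- pan: the scale's fixed flat steel pan, a disc 110 mm across and 6 mm thick, its top 62 mm above the bench, with an engraved circle 61 mm across (and one 92 mm across) round its middle. Origin: middle of its top face; z up. Its yaw means nothing.
- scale: the bench scale, fixed to the bench: white housing 260 x 180 mm, top 46 mm above the bench. Origin: centre of its underside; its x axis runs from the keypad (-x end, nearest the robot) to the pan (45 mm from the origin along +x). Keypad with display and green key at the -x end.
- log_key_top (a point): centre of the top face of the green log key, a round key 24 mm across in a grey collar on the scale's keypad, 93 mm along -x and 42 mm along -y from the scale's origin; moves straight down when pressed
- log_key (a joint): travel of the green log key in m: 0 up, 0.005 fully down; spring-loaded, about 4 N fully down; counts as pressed beyond 0.003
- waiting_pot: bystander: another pot with seedling like the task's pot, standing on the bench at the left (+y) side of the scale; origin at the centre of its underside
- weight: bystander: steel knobbed calibration weight, 30 mm across, 50 mm high, on the bench at the right (-y) side of the scale; origin at the centre of its underside
- dibber: bystander: wooden dibber with a T-handle lying on the bench, about 170 x 90 mm, 24 mm high; origin at mid-length on the bench
- clip_box: bystander: open blue box of grafting clips, 110 x 80 x 40 mm; origin at the centre of its underside
- sprayer: bystander: white spray bottle with red trigger head, 77 mm across, 207 mm high; origin at the centre of its underside
- bowl: bystander: lime-green bowl of seedlings, 240 mm across, 100 mm high (leaves to about 125 mm); origin at the centre of its underside
- tie_roll: bystander: flat green roll of plant tie, 70 mm across, 22 mm high; origin at the centre of its underside
Not all that is in view belongs to the job. Leave any turquoise look-alike of the pot alone.

How it is judged:
By the outcome, as a careful person would: the job done as asked, in the order asked, and still so for the second after the job is handed in, with the robot touching nothing.
It also fails if it takes over 51 s, if anything falls off the work surface, if the arm or the gripper's body presses on something with over 40 N, if the wrist force passes 120 N, or if a joint passes its speed limit or range.

### The arm

A 6-joint arm with a two-finger parallel gripper is mounted at the origin on the work surface. World frame = base frame: x ahead of the robot, y to its left, z up, the work surface at z = 0. Lengths are in m, angles in rad, forces in N, time in s.
With the tool pointing down it reaches from about 0.35 to 0.775 m from the base axis. Payload 5.5 kg.
Tool frame: the origin (TCP) lies midway between the tips of the shut fingers; the grasp point (between the pads) lies behind it (env.grip_point_offset is the z of the grasp point in the tool frame, in m); z points along the fingers, y is the direction in which the jaws open and shut (so a half turn about z gives the same grasp; the last joint's range is limited). The gripper opens to 85 mm and grips with 20 to 120 N. Pads are 22 mm wide; open, the fingers measure 114 mm over their backs; the gripper's body (76 mm by 85 mm) begins 54 mm behind the grasp point. The pads swing forward as they close: fully open they stand 13 mm farther back than shut.
Start: joints at [1.087, 0.313, 0.046, 1.304, 0, 1.431], TCP at [0.194, 0.541, 0.231] pointing down, gripper open.
Joint ranges: [-2.76, 2.76], [-0.86, 1.69], [-1.03, 1.26], [-2.2, 2.34], [-1.47, 1.5], [-3.14, 3.14]. Speed limits (rad/s): [2.57, 2.57, 3.14, 3.14, 3.14, 3.14].

### API

Orientations are given as a unit quaternion [w, x, y, z].
In Python, from workcell import env, viewer gives the robot as it stands. The module is installed in compiled form; this text tells all that it offers.
- The arm moves only by the shell command python3 -m inch 'ROWS' [OPENING] [FORCE]. ROWS is JSON, a list of rows, each a list of 2 entries, a list of its own where there are three numbers: the shift along the tool's x, y, z in m, then the turn about the tool's z in degrees. In form: [[[tx, ty, tz], spin], ...]. A call has 1 to 5 rows; each row is the pose to reach, as a shift and turn from the pose measured when the call began, along the tool's axes at that moment; what a row does not reach only later rows make up. A row lasts 1/12 s, in which the tool goes at most 41.7 mm and 7.16 degrees, less where a joint would pass 70% of its speed; a pose out of reach is approached as far as the arm can. A call with a gripper value outside its range is refused whole. OPENING is the closure, from 0 (fully open) to 1 (shut), set as the call begins (- or left out, the last holds). The fingers move at their own pace and stop on an object; FORCE is the grip in N (left out, the last holds). Time passes only in rows, so rows that repeat a pose let the fingers close. It gives the time, the measured TCP pose, the force and the opening at its end, in the units of the state.
- env.get_state(): the state, without advancing time (a new reading comes with each control period).
- viewer.read_camera(name): name is "scene" or "top"; returns a dict with "image" (480x640x3 uint8, red, green, blue), "depth" (480x640 float32, m along the optical axis (not along the pixel's ray), 0 where there is no reading), "vertical_fov" (degrees; the focal length in pixels is half the picture's height over the tangent of half this angle, whatever the lens; pixels are square), "cx", "cy" (the principal point, pixels), "R" (3x3) and "t" (3): a world point X has camera coordinates R X + t. Camera axes: x right, y down, z forward; pixel columns grow to the right and rows downward; lengths in m; the calibration is good to about 2 mm. A picture is of the moment at which its call begins.
- env.hand_in(): hands the job in, once; it reports no verdict.
The state is a dict: "clock": time; "joint_pos": joint angles; "qvel": joint speeds; "tau": joint torques, N m; "tcp_pos": TCP position; "orientation": TCP orientation; "wrist_force": force on the tool from outside, world axes, zero at the start; "ft_torque": the same for the moment, N m; "finger_gap": finger opening in m.
Only numpy, scipy, OpenCV 4.12 (cv2) and the standard library are available. Lean on these libraries where they do the work, as an engineer would, in place of code of your own. Each camera call takes 0.05 s, during which the arm holds its last target. There are 200 camera calls.

## Working session

There is one attempt and no reset: what is moved stays moved. The work goes in short steps, Python scripts to look and compute and a shell command to move; the robot and the scene stay as the last step left them, time stands still between calls to the robot, and variables do not carry over. Pictures are saved under pics/ and viewed, on a budget of 10 in all, crops included, one or two more only if the job needs it, and the job is handed in when it is done.

```bash
mkdir -p pics
cat > h.py <<'E'
import numpy as np, cv2
from workcell import env, viewer
def px2w(c,u,v,z=None,d=None):
    f=240/np.tan(np.radians(c["vertical_fov"]/2))
    r=np.array([(u-c["cx"])/f,(v-c["cy"])/f,1.])
    R=np.array(c["R"]);t=np.array(c["t"])
    o=-R.T@t; w=R.T@r
    if z is not None: return o+w*(z-o[2])/w[2]
    return o+w*d
def w2px(c,X):
    f=240/np.tan(np.radians(c["vertical_fov"]/2))
    p=np.array(c["R"])@np.array(X)+np.array(c["t"]); return p[0]/p[2]*f+c["cx"],p[1]/p[2]*f+c["cy"]
def save(n,c): cv2.imwrite("pics/"+n,cv2.cvtColor(c,cv2.COLOR_RGB2BGR))
E
python3 - <<'E'
from h import *
import pickle
print(env.get_state(), env.grip_point_offset)
for n in("scene","top"):
    c=viewer.read_camera(n);save(n+"0.png",c["image"]);pickle.dump(c,open(n+"0.pkl","wb"))
    print(n,c["vertical_fov"],c["cx"],c["cy"],-np.array(c["R"]).T@c["t"],c["R"])
E
```

```text
{'clock': 0.0, 'joint_pos': array([ 1.08741080e+00,  3.14000704e-01,  4.49542888e-02,  1.30359111e+00,
       -1.33149774e-05,  1.43123898e+00]), 'qvel': array([-0.00119894, -0.0004525 ,  0.0004348 , -0.0004062 ,  0.00087947,
       -0.00111931]), 'tau': array([-1.51977233e-04, -4.80628610e+01,  2.98532671e+01,  1.93828595e-02,
       -1.00090620e-04, -1.27066528e-06]), 'tcp_pos': array([0.19357465, 0.54088476, 0.2303986 ]), 'orientation': array([-2.75789793e-04,  1.71068454e-01,  9.85258716e-01, -8.78345074e-04]), 'wrist_force': array([-1.01587428, -0.57230851,  0.89211304]), 'ft_torque': array([-0.0063595 , -0.03299727,  0.03890272]), 'finger_gap': 0.08554757389618668} -0.0187
scene 50.743763451114425 323.97435588732395 242.79630250661344 [ 1.28376075 -0.54633128  0.95914575] [[ 0.61863892  0.78561247 -0.00994658]
 [ 0.53060955 -0.42710377 -0.73214471]
 [-0.57943024  0.44765546 -0.6810765 ]]
top 55.93635507502179 328.8776973774704 233.05943640599565 [0.43798187 0.03679872 1.08881949] [[-1.85358514e-03 -9.99998203e-01  3.98312863e-04]
 [-9.95011809e-01  1.80461427e-03 -9.97408798e-02]
 [ 9.97399818e-02 -5.81204215e-04 -9.95013366e-01]]
```

View pics/top0.png

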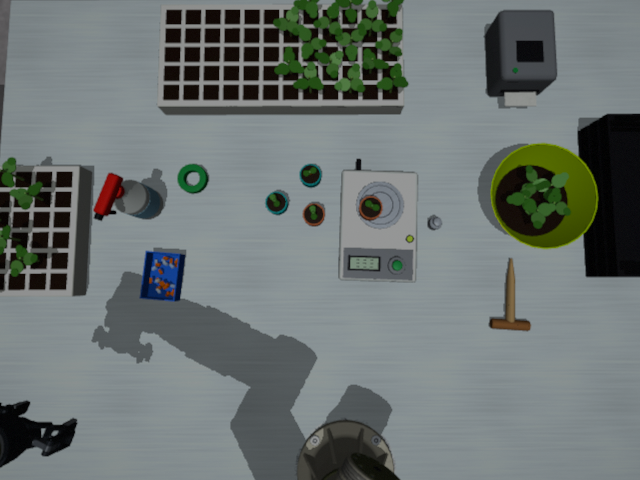

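View pics/scene0.png

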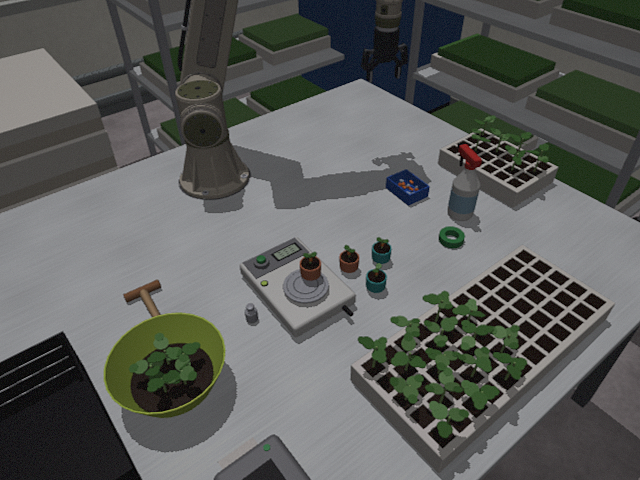

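Top view: the candidates for the pot are the terracotta pot on the pan (371,208), the terracotta waiting pot on the bench (313,213), and turquoise look-alikes at (277,202) and (310,175). The one on the pan is the target. The green key is at (397,265). The yellow-green dot at (409,239) is not the key: it is outside the keypad collar. Next is a close crop to check the choice.

Run:
```python
from h import *
import pickle
c=pickle.load(open("top0.pkl","rb"))
im=c["image"][160:290,325:450]
save("crop1.png",cv2.resize(im,None,fx=4.6,fy=4.6,interpolation=cv2.INTER_CUBIC))
for u,v,z in[(381,205,.062),(371,208,.108),(397,265,.05)]:
    print(px2w(c,u,v,z=z), px2w(c,u,v,d=c["depth"][v,u]))
for p in[(342,170),(416,172),(340,280),(417,280)]: print(px2w(c,*p,z=.046))
```

```text
[ 0.60548569 -0.08367801  0.062     ] [ 0.59798815 -0.07828542  0.10796085]
[ 0.59136717 -0.05625899  0.108     ] [ 0.58790872 -0.05416078  0.13011499]
[ 0.46819777 -0.11992921  0.05      ] [ 0.46764019 -0.11703707  0.06916959]
[0.69149816 0.00505358 0.046     ]
[ 0.68640039 -0.16888499  0.046     ]
[0.43420311 0.01086551 0.046     ]
[ 0.43387529 -0.1658567   0.046     ]
```

View pics/crop1.png

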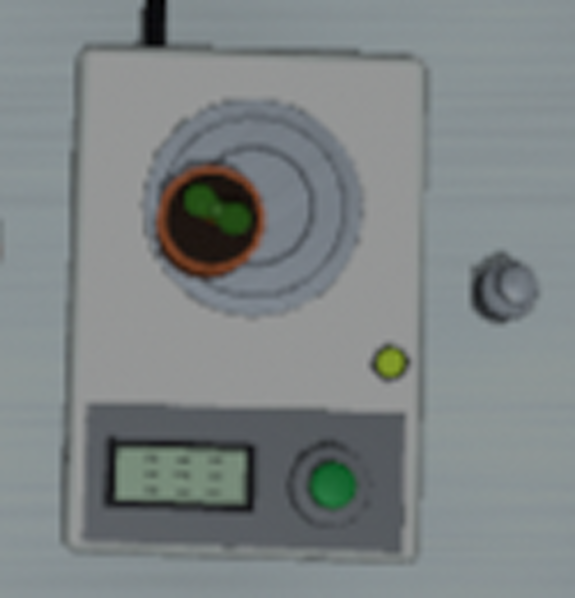

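The crop confirms it. The terracotta pot rim is centred at px (370.9,207.8), the pan disc at (380.2,205.4), and the green key in its collar is at about (397.5,265.3). The yellow dot is only a spirit level.

```bash
cat >> h.py <<'E'
from scipy.spatial.transform import Rotation as Ro
def shift(target,yaw=None):
    s=env.get_state();q=s["orientation"];R=Ro.from_quat([q[1],q[2],q[3],q[0]]).as_matrix()
    y=np.degrees(np.arctan2(R[1,0],R[0,0]))
    print("t",round(s["clock"],2),"tcp",s["tcp_pos"].round(4),"xyaw",y.round(1),"tilt",R[2].round(3),"F",s["wrist_force"].round(2),"gap",round(s["finger_gap"],4))
    print(" shift mm",(R.T@(np.array(target)-s["tcp_pos"])*1e3).round(1), "spin", None if yaw is None else (y-yaw))
E
python3 - <<'E'
from h import *
import pickle
c=pickle.load(open("top0.pkl","rb"));s=pickle.load(open("scene0.pkl","rb"))
f=.5
print("pan",px2w(c,380.2,205.4,z=.062),"pot",px2w(c,370.9,207.8,z=.108))
print("zs key",[px2w(c,u,265,d=c["depth"][265,u])[2].round(4) for u in range(388,406,2)])
print("z pan",[px2w(c,u,205,d=c["depth"][205,u])[2].round(4) for u in range(384,402,2)])
print("z housing",px2w(c,350,240,d=c["depth"][240,350]), "key",px2w(c,397.5,265.3,z=.055))
print("scene px of pan, pot foot rim:",w2px(s,px2w(c,380.2,205.4,z=.062)),w2px(s,px2w(c,370.9,207.8,z=.108)),"waiting",px2w(c,313,213,z=.046))
shift([.568,-.011,.16],117.4)
E
```

```text
pan [ 0.60455965 -0.08182759  0.062     ] pot [ 0.59181087 -0.0560446   0.108     ]
zs key [np.float64(0.0565), np.float64(0.0564), np.float64(0.0621), np.float64(0.0648), np.float64(0.067), np.float64(0.0666), np.float64(0.0677), np.float64(0.0558), np.float64(0.0598)]
z pan [np.float64(0.0606), np.float64(0.0615), np.float64(0.06), np.float64(0.0602), np.float64(0.0623), np.float64(0.0618), np.float64(0.0618), np.float64(0.0629), np.float64(0.0623)]
z housing [ 0.52624287 -0.01266593  0.04638496] key [ 0.46736689 -0.12030468  0.055     ]
scene px of pan, pot foot rim: (np.float64(304.63424592826516), np.float64(283.7241276865228)) (np.float64(309.4572064962675), np.float64(262.4486500671063)) waiting [0.58953586 0.07308353 0.046     ]
t 0.1 tcp [0.1936 0.5409 0.2305] xyaw 160.3 tilt [ 0.    -0.002 -1.   ] F [ 0.54  0.85 -0.95] gap 0.0854
 shift mm [-538.5 -393.3   71. ] spin 42.90357748837312
```

```bash
python3 -m inch '[[[-0.032,-0.023,0],0],[[-0.064,-0.047,0],0],[[-0.097,-0.070,0],0],[[-0.129,-0.094,0],0],[[-0.161,-0.118,0],0]]' 1 20
python3 -m inch '[[[-0.032,-0.023,0],0],[[-0.064,-0.047,0],0],[[-0.097,-0.070,0],0],[[-0.129,-0.094,0],0],[[-0.161,-0.118,0],0]]'
python3 -c "
from h import *
shift([.568,-.011,.16],117.4)"
```

```text
clock: 0.52
tcp_pos: [0.3057, 0.3739, 0.2302]
orientation: [-0.0, 0.171, 0.985, -0.001]
wrist_force: [1.0, 0.1, -0.2]
finger_gap: 0.0254
clock: 0.93
tcp_pos: [0.4181, 0.2068, 0.2302]
orientation: [-0.001, 0.171, 0.985, -0.001]
wrist_force: [1.0, 0.4, 0.4]
finger_gap: 0.0
t 0.93 tcp [0.4181 0.2068 0.2302] xyaw 160.4 tilt [ 0.001 -0.002 -1.   ] F [1.01 0.38 0.36] gap 0.0
 shift mm [-214.4 -154.6   70.4] spin 42.95449761302203
```

```bash
python3 -m inch '[[[-0.030,-0.022,0],7],[[-0.060,-0.044,0],14],[[-0.090,-0.066,0],21],[[-0.120,-0.088,0],28],[[-0.150,-0.110,0],35]]'
python3 -c "
from h import *
shift([.568,-.011,.16],117.4)"
```

```text
clock: 1.35
tcp_pos: [0.5228, 0.051, 0.23]
orientation: [-0.001, 0.462, 0.887, -0.001]
wrist_force: [0.1, 0.1, -0.3]
finger_gap: 0.0002
t 1.35 tcp [0.5228 0.051  0.23  ] xyaw 125.0 tilt [-0.    -0.003 -1.   ] F [ 0.14  0.15 -0.28] gap 0.0002
 shift mm [-76.7   1.7  70. ] spin 7.588292010148436
```

```bash
python3 -m inch '[[[-0.020,0,0.010],2],[[-0.040,0.001,0.025],4],[[-0.058,0.001,0.042],6],[[-0.070,0.002,0.058],7.6],[[-0.0767,0.002,0.070],7.6]]'
python3 - <<'E'
from h import *
import pickle
p=np.array([.5918,-.0560]); d=np.array([.6046,-.0818])-p; print(d,np.linalg.norm(d)); d/=np.linalg.norm(d)
t=p-d*.051; print(t, np.degrees(np.arctan2(-d[1],-d[0])))
shift([*t,.07],np.degrees(np.arctan2(-d[1],-d[0])))
c=viewer.read_camera("scene")
save("s1.png",cv2.resize(c["image"][170:330,220:420],None,fx=3.7,fy=3.7,interpolation=cv2.INTER_CUBIC))
E
```

```text
clock: 1.77
tcp_pos: [0.5684, -0.0122, 0.158]
orientation: [-0.001, 0.521, 0.854, -0.002]
wrist_force: [-0.1, -0.1, -0.2]
finger_gap: -0.0002
[ 0.0128 -0.0258] 0.028800694436072208
[ 0.56913388 -0.0103136 ] 116.38711454566767
t 1.77 tcp [ 0.5684 -0.0122  0.158 ] xyaw 117.3 tilt [ 0.    -0.004 -1.   ] F [-0.11 -0.13 -0.2 ] gap -0.0002
 shift mm [ 1.4  1.9 88. ] spin 0.8694484280668604
```

View pics/s1.png

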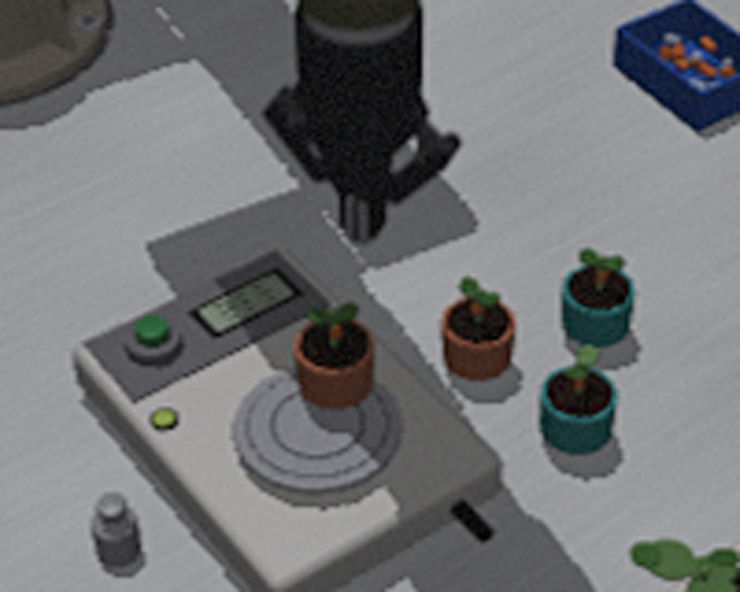

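The scene view shows the pot on the pan (crop 334,375), the shut fingers behind it at (360,230), and the key at (152,330). Everything matches the top-view positions. I'll descend beside the pot.

```bash
python3 -m inch '[[[0.001,0.002,0.030],0.9],[[0.0014,0.002,0.060],0.9],[[0.0014,0.002,0.080],0.9],[[0.0014,0.002,0.088],0.9],[[0.0014,0.002,0.088],0.9]]'
python3 - <<'E'
from h import *
shift([.5918,-.0560,.07])
c=viewer.read_camera("top")
f=c["image"][150:280,325:450]
save("t2.png",cv2.resize(f,None,fx=4.6,fy=4.6,interpolation=cv2.INTER_CUBIC))
E
```

```text
clock: 2.23
tcp_pos: [0.566, -0.0095, 0.066]
orientation: [-0.005, 0.526, 0.85, -0.003]
wrist_force: [0.7, 0.3, -0.2]
finger_gap: -0.0
t 2.23 tcp [ 0.566  -0.0095  0.066 ] xyaw 116.5 tilt [ 0.004 -0.011 -1.   ] F [ 0.75  0.33 -0.19] gap -0.0
 shift mm [-53.1   2.3  -4.2] spin None
```

View pics/t2.png

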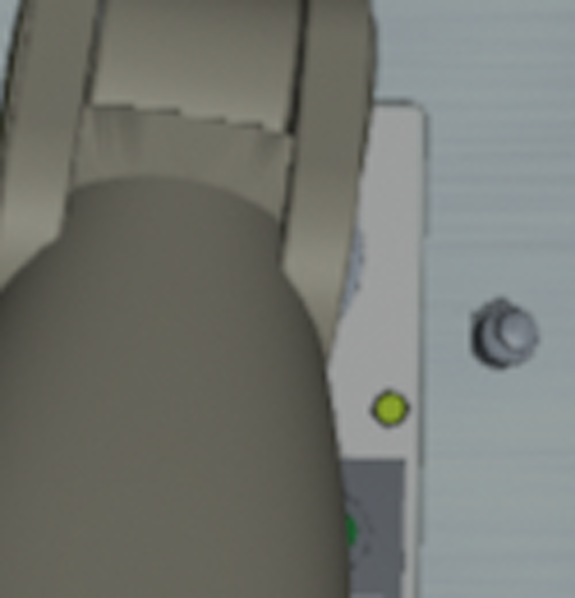

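```bash
cat > trk.py <<'E'
from h import *
import pickle
# terracotta rim tracker in scene cam, relative to the start picture; pot moves in a horizontal plane z=.108
def blob(c):
    im=cv2.cvtColor(c["image"],cv2.COLOR_RGB2HSV)
    m=((im[...,0]<12)|(im[...,0]>172))&(im[...,1]>90)&(im[...,2]>35)
    m=m.astype(np.uint8); m[:,:285]=0; m[:,337:]=0; m[:240]=0; m[315:]=0
    n,l,s,ce=cv2.connectedComponentsWithStats(m); i=1+np.argmax(s[1:,4])
    return s[i]
c0=pickle.load(open("scene0.pkl","rb")); b0=blob(c0)
c=viewer.read_camera("scene"); b=blob(c)
def pt(c,b): return px2w(c,b[0]+b[2]/2,b[1]+b[3],z=.068)  # bottom-middle of blob
def pt2(c,b):return px2w(c,b[0]+b[2]/2,b[1],z=.108)
print(b0,b)
off=np.array([.5918,-.0560]);pan=np.array([.6046,-.0818])
for g in(pt,pt2): q=off+(g(c,b)-g(c0,b0))[:2]; print("pot",q.round(4),"to pan mm",((pan-q)*1e3).round(1))
shift([*q,.07])
E
python3 -m inch '[[[0,0.002,-0.003],0],[[-0.003,0.0023,-0.004],0],[[-0.006,0.0023,-0.004],0],[[-0.009,0.0023,-0.004],0],[[-0.011,0.0023,-0.004],0]]'
python3 trk.py
```

```text
clock: 2.7
tcp_pos: [0.5753, -0.0191, 0.0726]
orientation: [-0.002, 0.526, 0.85, -0.002]
wrist_force: [0.4, 0.5, -0.1]
finger_gap: -0.0002
[300 256  21  24 235] [300 256  21  24 241]
pot [ 0.5918 -0.056 ] to pan mm [ 12.8 -25.8]
pot [ 0.5918 -0.056 ] to pan mm [ 12.8 -25.8]
t 2.75 tcp [ 0.5752 -0.0194  0.0723] xyaw 116.4 tilt [ 0.002 -0.007 -1.   ] F [ 0.07 -0.57 -0.35] gap 0.0001
 shift mm [-40.2  -1.4   2.2] spin None
```

```bash
python3 -m inch '[[[-0.0010,-0.0005,0.001],0],[[-0.0025,-0.001,0.0015],0],[[-0.0040,-0.0014,0.002],0],[[-0.0055,-0.0014,0.002],0],[[-0.007,-0.0014,0.002],0]]'
python3 trk.py
```

```text
clock: 3.17
tcp_pos: [0.5767, -0.026, 0.0702]
orientation: [-0.003, 0.527, 0.85, -0.002]
wrist_force: [-0.4, 1.7, 0.8]
finger_gap: 0.0005
[300 256  21  24 235] [299 257  22  24 237]
pot [ 0.5936 -0.0589] to pan mm [ 11.  -22.9]
pot [ 0.5938 -0.059 ] to pan mm [ 10.8 -22.8]
t 3.22 tcp [ 0.577  -0.0263  0.0703] xyaw 116.4 tilt [ 0.002 -0.007 -1.   ] F [-0.47  0.4   0.53] gap 0.0003
 shift mm [-36.7   0.4   0.2] spin None
```

```bash
python3 -m inch '[[[-0.0015,0.0003,0],0],[[-0.003,0.0004,0],0],[[-0.0045,0.0004,0],0],[[-0.006,0.0004,0],0],[[-0.0075,0.0004,0],0]]'
python3 trk.py
```

```text
clock: 3.63
tcp_pos: [0.5808, -0.033, 0.0702]
orientation: [-0.003, 0.527, 0.85, -0.002]
wrist_force: [-0.8, 0.6, 1.3]
finger_gap: -0.0
[300 256  21  24 235] [297 259  23  24 241]
pot [ 0.5966 -0.0656] to pan mm [  8.  -16.2]
pot [ 0.597  -0.0659] to pan mm [  7.6 -15.9]
t 3.68 tcp [ 0.581  -0.0332  0.0702] xyaw 116.4 tilt [ 0.002 -0.007 -1.   ] F [0.1  0.77 1.25] gap -0.0001
 shift mm [-36.4  -0.2   0.2] spin None
```

```bash
python3 -m inch '[[[-0.0015,0,0],0],[[-0.003,0,0],0],[[-0.0045,0,0],0],[[-0.006,0,0],0],[[-0.0075,0,0],0]]'
python3 trk.py
python3 - <<'E'
from h import *
c=viewer.read_camera("scene")
save("s3.png",cv2.resize(c["image"][220:320,250:370],None,fx=6,fy=6,interpolation=cv2.INTER_CUBIC))
E
```

```text
clock: 4.1
tcp_pos: [0.5844, -0.0401, 0.0703]
orientation: [-0.003, 0.527, 0.85, -0.003]
wrist_force: [-1.0, 2.2, 0.7]
finger_gap: -0.0003
[300 256  21  24 235] [296 261  22  25 241]
pot [ 0.602  -0.0741] to pan mm [ 2.6 -7.7]
pot [ 0.6001 -0.0727] to pan mm [ 4.5 -9.1]
t 4.15 tcp [ 0.5845 -0.0404  0.0702] xyaw 116.4 tilt [ 0.001 -0.007 -1.   ] F [-1.15  1.98  1.09] gap -0.0001
 shift mm [-35.9  -0.4   0.2] spin None
```

View pics/s3.png

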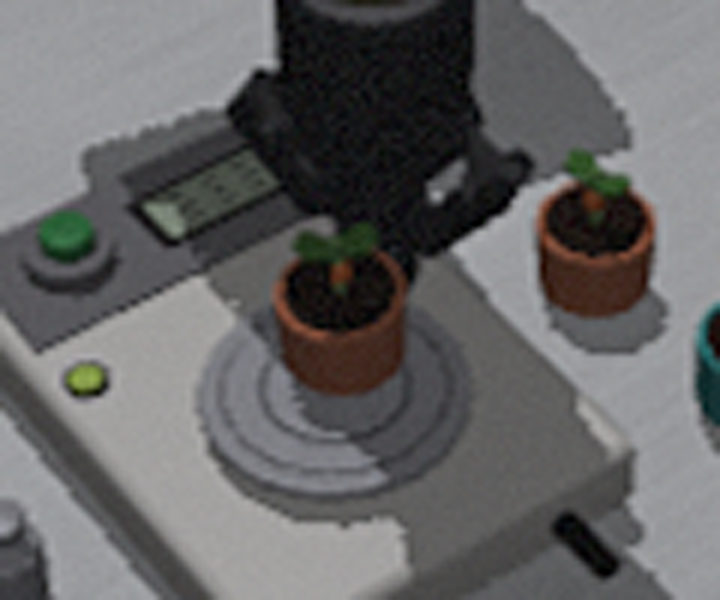

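Pot upright at crop (340,320) on the pan ellipse, whose centre is at about (333,393). About 9.5 mm of push remains.

```bash
python3 -m inch '[[[-0.002,0,0],0],[[-0.004,0,0],0],[[-0.006,0,0],0],[[-0.008,0,0],0],[[-0.009,0,0],0]]'
python3 -m inch '[[[0.002,0,0],0],[[0.006,0,0],0],[[0.012,0,0],0],[[0.020,0,0],0],[[0.028,0,0],0]]'
python3 -m inch '[[[0.015,0,-0.01],0],[[0.035,0,-0.04],0],[[0.060,0,-0.075],0],[[0.09,0,-0.11],0],[[0.11,0,-0.14],0]]'
python3 -m inch '[[[0.02,0,0],0],[[0.05,0,0],0],[[0.08,0,0],0],[[0.11,0,0],0],[[0.13,0,0],0]]'
python3 trk.py
python3 - <<'E'
from h import *
c=viewer.read_camera("top")
import pickle; pickle.dump(c,open("top4.pkl","wb"))
save("t4.png",cv2.resize(c["image"][160:290,325:450],None,fx=4.6,fy=4.6,interpolation=cv2.INTER_CUBIC))
E
```

```text
clock: 4.62
tcp_pos: [0.5887, -0.0487, 0.0702]
orientation: [-0.002, 0.527, 0.85, -0.003]
wrist_force: [-0.1, 1.4, 2.1]
finger_gap: 0.0003
clock: 5.03
tcp_pos: [0.5758, -0.0229, 0.0702]
orientation: [-0.002, 0.527, 0.85, -0.003]
wrist_force: [0.7, 0.2, 0.2]
finger_gap: -0.0
clock: 5.45
tcp_pos: [0.5257, 0.078, 0.212]
orientation: [-0.003, 0.527, 0.85, -0.003]
wrist_force: [1.0, 1.4, 0.8]
finger_gap: 0.0002
clock: 5.87
tcp_pos: [0.4653, 0.1971, 0.2133]
orientation: [-0.003, 0.526, 0.851, -0.002]
wrist_force: [0.9, 0.2, 0.8]
finger_gap: 0.0004
[300 256  21  24 235] [295 265  21  23 252]
pot [ 0.6049 -0.0807] to pan mm [-0.3 -1.1]
pot [ 0.6086 -0.0835] to pan mm [-4.   1.7]
t 5.92 tcp [0.464  0.1991 0.2133] xyaw 116.7 tilt [ 0.004 -0.007 -1.   ] F [-1.13  1.29 -0.27] gap -0.0
 shift mm [-318.1    3.3  141.9] spin None
```

View pics/t4.png

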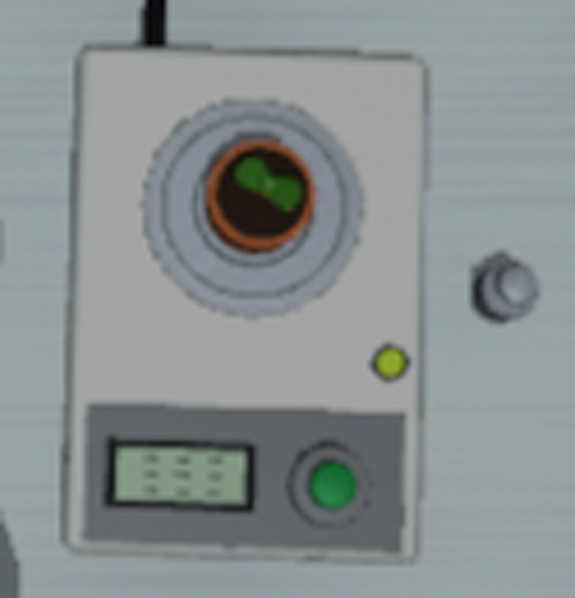

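The pot stands upright near the middle, with its rim centred at crop (260,195) against the pan disc at (254,209). Part of that difference is parallax from the rim height. I'll measure it numerically.

Run:
```python
from h import *
import pickle
def pot(c):
    im=cv2.cvtColor(c["image"],cv2.COLOR_RGB2HSV)
    m=(((im[...,0]<14)|(im[...,0]>172))&(im[...,1]>110)&(im[...,2]>70)).astype(np.uint8)
    m[:,:352]=0;m[:,405:]=0;m[:175]=0;m[235:]=0
    pts=cv2.findNonZero(m); (u,v),r=cv2.minEnclosingCircle(pts); h=cv2.convexHull(pts); e=cv2.fitEllipse(h)
    return (u,v,r),e
for n in("top0","top4"):
    c=pickle.load(open(n+".pkl","rb")); (u,v,r),e=pot(c)
    print(n,u,v,r,e); print(px2w(c,u,v,z=.108),px2w(c,*e[0],z=.108))
c=pickle.load(open("top4.pkl","rb"))
# pan disc: predicted outlines for candidate centres vs pan centre from engraved edges
print("pan",px2w(c,380.2,205.4,z=.062),px2w(c,325+254.5/4.6-.4,160+208.5/4.6-.4,z=.062))
# overlay check
im=cv2.resize(c["image"][160:290,325:450],None,fx=4.6,fy=4.6,interpolation=cv2.INTER_CUBIC)
P=(.6046,-.0818)
for r,z in((.055,.062),(.0305,.062),(.026,.108)):
    pts=[w2px(c,(P[0]+r*np.cos(a),P[1]+r*np.sin(a),z)) for a in np.linspace(0,6.29,80)]
    q=((np.array(pts)-[325,160]+.5)*4.6-.5).round().astype(np.int32); cv2.polylines(im,[q],True,(255,0,255),1)
save("t5.png",im)
shift([.468,-.121,.12])
```

```text
top0 370.2626037597656 207.49110412597656 11.639396667480469 ((370.220947265625, 207.4602508544922), (22.607128143310547, 23.103445053100586), 5.299623489379883)
[ 0.59249814 -0.05465407  0.108     ] [ 0.59256671 -0.05456345  0.108     ]
top4 381.0 202.0 11.70479965209961 ((381.0539855957031, 201.92327880859375), (22.92117691040039, 23.211380004882812), 10.66553020477295)
[ 0.60464457 -0.07836982  0.108     ] [ 0.60481487 -0.07849067  0.108     ]
pan [ 0.60455965 -0.08182759  0.062     ] [ 0.60566185 -0.08121272  0.062     ]
t 5.97 tcp [0.4652 0.1975 0.2132] xyaw 116.7 tilt [ 0.003 -0.007 -1.   ] F [ 0.21 -0.02  0.64] gap 0.0003
 shift mm [-286.  -140.1   93.5] spin None
```

View pics/t5.png

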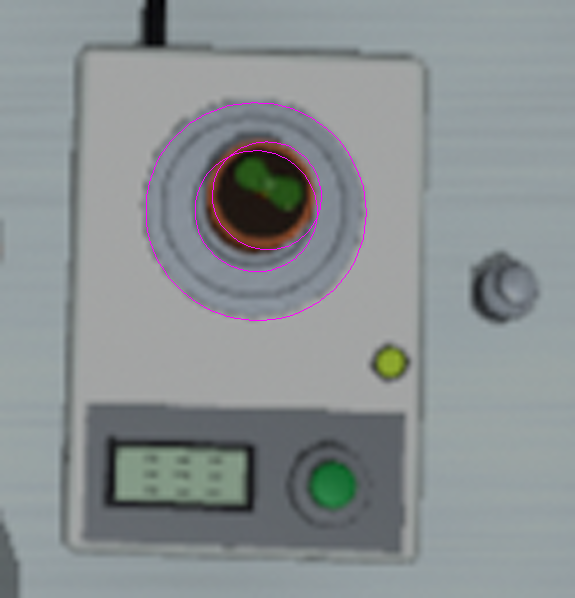

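The overlay with my pan estimate is drawn about 3 px right and 2 px low of the real disc. That puts the pan middle at about (0.6055,-0.0803) and the pot at (0.6047,-0.0784), so it is about 2 mm off and upright. That is good enough, so on to the key.

```bash
python3 -c "
from h import *
import pickle
c=pickle.load(open('top4.pkl','rb'));print(px2w(c,397,265,z=.067))"
python3 -m inch '[[[-0.030,-0.014,0],0],[[-0.064,-0.030,0],0],[[-0.098,-0.047,0],0],[[-0.130,-0.063,0.01],0],[[-0.162,-0.079,0.02],0]]'
python3 -c "
from h import *
shift([.4675,-.119,.10])"
```

```text
[ 0.4677033 -0.1173644  0.067    ]
clock: 6.38
tcp_pos: [0.4674, 0.0158, 0.1943]
orientation: [-0.002, 0.524, 0.852, -0.002]
wrist_force: [0.2, 0.1, -0.1]
finger_gap: 0.0001
t 6.38 tcp [0.4674 0.0158 0.1943] xyaw 116.8 tilt [ 0.001 -0.005 -1.   ] F [ 0.17  0.09 -0.08] gap 0.0001
 shift mm [-120.5  -60.1   94.5] spin None
```

```bash
python3 -m inch '[[[-0.034,-0.017,0],0],[[-0.068,-0.034,0.01],0],[[-0.095,-0.047,0.03],0],[[-0.113,-0.056,0.06],0],[[-0.120,-0.060,0.085],0]]'
python3 -m inch '[[[0,0,0],0],[[0,0,0],0]]'
python3 - <<'E'
from h import *
shift([.4675,-.118,.072])
c=viewer.read_camera("scene")
save("s6.png",cv2.resize(c["image"][210:310,225:345],None,fx=6,fy=6,interpolation=cv2.INTER_CUBIC))
E
```

```text
clock: 6.8
tcp_pos: [0.4678, -0.1218, 0.1093]
orientation: [-0.0, 0.526, 0.851, -0.002]
wrist_force: [0.4, -0.1, -0.5]
finger_gap: -0.0004
clock: 6.97
tcp_pos: [0.4664, -0.122, 0.1089]
orientation: [-0.002, 0.527, 0.85, -0.003]
wrist_force: [-0.0, 0.1, 0.2]
finger_gap: 0.0002
t 6.97 tcp [ 0.4664 -0.122   0.1089] xyaw 116.5 tilt [ 0.    -0.006 -1.   ] F [-0.02  0.12  0.22] gap 0.0002
 shift mm [ 3.1  3.  36.9] spin None
```

View pics/s6.png

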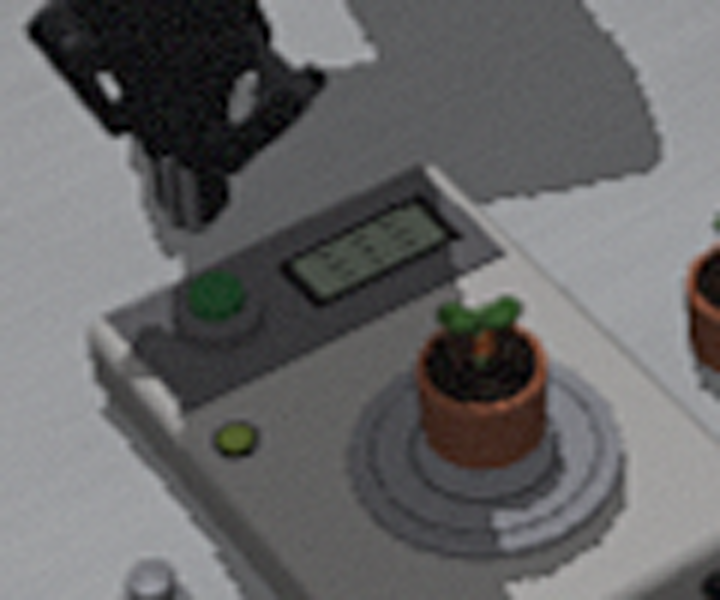

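Fingertips at crop (190,215), above the green key (217,297). The pot is upright inside the engraved circle. Now I'll press.

```bash
python3 -m inch '[[[0.002,0.002,0.010],0],[[0.003,0.003,0.022],0],[[0.003,0.003,0.030],0],[[0.003,0.003,0.034],0],[[0.003,0.003,0.035],0]]'
python3 -m inch '[[[0,0,0.001],0],[[0,0,0.002],0],[[0,0,0.003],0],[[0,0,0.004],0],[[0,0,0.005],0]]'
python3 -c "
from h import *
shift([.4675,-.118,.063])"
```

```text
clock: 7.43
tcp_pos: [0.4687, -0.117, 0.0749]
orientation: [-0.001, 0.525, 0.851, -0.002]
wrist_force: [0.1, 0.7, 0.3]
finger_gap: -0.0002
clock: 7.85
tcp_pos: [0.4689, -0.1172, 0.0701]
orientation: [-0.0, 0.526, 0.851, -0.002]
wrist_force: [0.5, -0.1, 0.2]
finger_gap: 0.0
t 7.85 tcp [ 0.4689 -0.1172  0.0701] xyaw 116.6 tilt [-0.002 -0.004 -1.   ] F [ 0.49 -0.1   0.25] gap 0.0
 shift mm [-0.1 -1.6  7.1] spin None
```

```bash
python3 -m inch '[[[0,-0.001,0.001],0],[[0,-0.001,0.002],0],[[0,-0.001,0.003],0],[[0,-0.001,0.004],0],[[0,-0.001,0.005],0]]'
python3 -m inch '[[[0,0,0.0005],0],[[0,0,0.001],0],[[0,0,0.0015],0],[[0,0,0.0015],0],[[0,0,0.0015],0]]'
```

```text
clock: 8.27
tcp_pos: [0.468, -0.1177, 0.0651]
orientation: [-0.0, 0.526, 0.851, -0.002]
wrist_force: [-0.1, -0.4, 1.9]
finger_gap: -0.0004
clock: 8.68
tcp_pos: [0.468, -0.1178, 0.0637]
orientation: [-0.0, 0.526, 0.851, -0.002]
wrist_force: [-0.6, -0.2, 2.3]
finger_gap: -0.0001
```

```bash
python3 -m inch '[[[0,0,0.0005],0],[[0,0,0.001],0],[[0,0,0.0015],0],[[0,0,0.0015],0],[[0,0,0.0015],0]]'
python3 -m inch '[[[0,0,0.0005],0],[[0,0,0.001],0],[[0,0,0.0015],0],[[0,0,0.0015],0],[[0,0,0.0015],0]]'
```

```text
clock: 9.1
tcp_pos: [0.468, -0.1178, 0.0622]
orientation: [-0.0, 0.526, 0.851, -0.002]
wrist_force: [-1.6, 0.3, 4.9]
finger_gap: 0.0002
clock: 9.52
tcp_pos: [0.4681, -0.1178, 0.0619]
orientation: [0.0, 0.526, 0.851, -0.002]
wrist_force: [-4.2, 0.9, 13.1]
finger_gap: 0.0
```

The key has bottomed: the tip stopped at 0.062 and the force climbed to 13 N. I'll release it, then go clear and check.

```bash
python3 -m inch '[[[0,0,-0.004],0],[[0,0,-0.012],0],[[0,0,-0.03],0],[[0,0,-0.055],0],[[0,0,-0.08],0]]'
python3 -m inch '[[[0.02,0.01,-0.02],0],[[0.05,0.025,-0.04],0],[[0.08,0.04,-0.06],0],[[0.11,0.055,-0.07],0],[[0.14,0.07,-0.07],0]]'
python3 -m inch '[[[0.03,0.015,0],0],[[0.06,0.03,0],0],[[0.09,0.045,0],0],[[0.12,0.06,0],0],[[0.14,0.07,0],0]]'
python3 -m inch '[[[0,0,0],0],[[0,0,0],0]]'
python3 trk.py
python3 - <<'E'
from h import *
c=viewer.read_camera("top")
a=cv2.resize(c["image"][160:290,290:450],None,fx=4.6,fy=4.6,interpolation=cv2.INTER_CUBIC); save("t7.png",a)
print("z key",[px2w(c,u,265,d=c["depth"][265,u])[2].round(4) for u in range(393,403,2)])
E
```

```text
clock: 9.93
tcp_pos: [0.4676, -0.1171, 0.1422]
orientation: [-0.001, 0.526, 0.851, -0.002]
wrist_force: [-0.2, 0.4, 0.5]
finger_gap: -0.0001
clock: 10.35
tcp_pos: [0.4693, 0.0408, 0.2147]
orientation: [0.001, 0.526, 0.851, -0.001]
wrist_force: [0.6, 1.0, -0.5]
finger_gap: -0.0003
clock: 10.77
tcp_pos: [0.469, 0.2001, 0.2143]
orientation: [0.001, 0.525, 0.851, -0.001]
wrist_force: [0.1, -0.5, -1.0]
finger_gap: -0.0001
clock: 10.93
tcp_pos: [0.4687, 0.2013, 0.2141]
orientation: [0.001, 0.524, 0.852, -0.001]
wrist_force: [0.2, -0.1, 0.5]
finger_gap: 0.0002
[300 256  21  24 235] [295 264  21  24 245]
pot [ 0.6049 -0.0807] to pan mm [-0.3 -1.1]
pot [ 0.6059 -0.0815] to pan mm [-1.3 -0.3]
t 10.98 tcp [0.4688 0.2002 0.2141] xyaw 116.7 tilt [-0.003 -0.001 -1.   ] F [-0.33 -0.11  0.58] gap 0.0005
 shift mm [-312.9   -4.1  145.1] spin None
z key [np.float64(0.0663), np.float64(0.0651), np.float64(0.0671), np.float64(0.0695), np.float64(0.0675)]
```

View pics/t7.png

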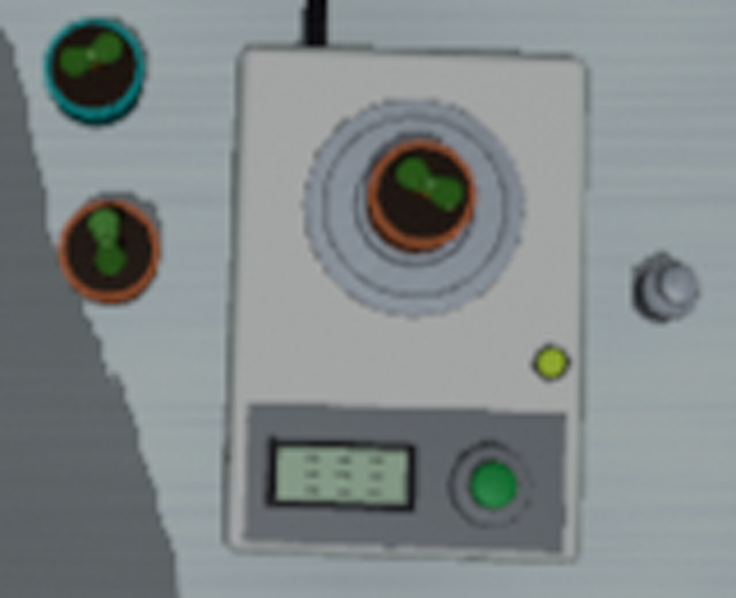

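The pot is upright near the middle of the pan (rim at crop 421,195; disc at 414,209). The key is back up at z ≈ 0.067, the waiting pot and weight have not moved, and the arm is clear. Handing in.

```bash
python3 -c "
from workcell import env
print(env.hand_in())"
```

```text
the job is handed in; nothing more can be done
None
```

The seedling pot now stands upright about 2 mm from the middle of the pan. I pressed and released the green key after that, and handed the job in at about 11 s of the 51 s allowed.

- **Pot:** I nudged it about 27 mm with the shut fingertips, low down and slowly. The wrist force read about 2.5 N at most at the end of each step; this reading carries about 1 N of noise and I did not log between steps. The final top view and the scene-camera tracker put it 1 to 2 mm off centre. One earlier tracker reading, of the rim in the scene view, said about 4 mm; the later repeat did not.
- **Key:** It went fully down. The fingertips stopped at z ≈ 0.062 m, 5 mm below the key's rest height, and the force rose to about 13 N (14 N with the sideways part) as the key met its stop. Afterwards its top measured about 0.067 m again, so it is back up.
- **Surroundings:** The last picture shows the waiting pot, the nearer turquoise pot and the weight where they were. I did not re-check the items outside that crop, but the arm stayed clear of them. The robot was touching nothing at hand-in.

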